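# Sieve the scrubbing balls off the treatment heads

### The job

The sieve under the glass shelf holds two clean treatment heads mixed with four blue scrubbing balls. Keeping it level and losing nothing, draw it out by its orange lug, set it down on the dark pad and let go; then take it by its blue handle, hold it inside the guarded tub and shake it side to side until all four balls have fallen through into the tub. Set the sieve, with both heads still in it, back on the pad and let go, leaving the bottle and jars where they are.

Things in the scene. Friction and masses are not known exactly. Their poses are not given: they have to be found in the camera images.
- sieve_center (a point): Steel sieve, an open square basket 100 x 100 mm, 40 mm high, walls 4 mm, 0.12 to 0.19 kg empty, 0.27 to 0.34 kg loaded. The point is on the basket's axis, 20 mm above its underside. z is up when level; the handle points along -x, the lug along +x. Balls stay put while it is kept within about 10 deg of level and is accelerated gently.
- sieve_floor (a point): Centre of the sieve's underside; axes as the sieve's. The floor, 5 mm thick, has five slats along x, 5 mm wide with 5 mm gaps, in the middle 44 mm of y; the balls sit in these gaps. Along each y side is a row of three holes about 24 x 26 mm. Quick strokes along y (about 40 mm each in 0.2 to 0.25 s, for several seconds) make the balls hop over the slats and fall through these holes.
- sieve_handle (a point): Blue handle of the sieve: grip point on the straight bar, 98 mm from the basket's axis along the sieve's -x and 33 mm above the sieve's underside. The bar runs along x from 48 to 125 mm from the axis, is 16 mm wide (along y) and 18 mm tall. Axes as the sieve's. At the start it lies under the glass shelf.
- sieve_lug (a point): Orange upright lug of the sieve: point at its middle, 63 mm from the basket's axis along the sieve's +x and 36 mm above the underside. A plate 10 mm thick (along y), reaching 50 to 75 mm from the axis, from 20 to 50 mm above the underside. Axes as the sieve's.
- dock: Fixed white plinth 130 x 150 mm, 10 mm thick; origin at the centre of its underside on the table. The sieve stands on it at the start with its handle along the dock's +x, under the shelf, and its lug along the dock's -x, the open side towards the robot. It must be drawn out along the dock's -x, 75 mm or more, before it is raised.
- shelf_edge (a point): Middle of the lower front edge of the dock's green glass shelf, 57 mm along the dock's +x from its origin and 110 mm above the table; axes as the dock's. The shelf is 200 mm wide (y), 75 mm deep (from here along +x), 8 mm thick, on 10 mm posts 9 and 66 mm behind the edge at y = +-92 mm. Jars up to 65 mm tall are fixed on it.
- tub: Fixed catch tub; origin at the centre of its underside. Inside 140 mm (x) by 180 mm (y), floor 4 mm thick. Its green front wall, on its -x side towards the robot, is only 25 mm high; side and rear walls, clear above, are 105 mm high. All walls 4 mm. The sieve goes in level through the front, lug first, the handle staying outside in front.
- tub_mouth (a point): Centre of the tub's front opening, 70 mm along the tub's -x from its origin and 65 mm above the table; axes as the tub's. A guard of steel wires 17.5 mm apart covers the tub's top: their undersides are 105 mm and tops 111 mm above the table. So the opening is 80 mm high, between the 25 mm front wall and the wires, and 180 mm wide.
- pad: Fixed dark rubber drying pad 190 x 190 mm, 4 mm thick, origin at the centre of its underside on the table.
- ball0_center (a point): Blue ceramic scrubbing ball, 18 mm in diameter, 12 g; point at its centre. Starts in the sieve.
- ball1_center (a point): Blue ceramic scrubbing ball, 18 mm in diameter, 12 g; point at its centre. Starts in the sieve.
- ball2_center (a point): Blue ceramic scrubbing ball, 18 mm in diameter, 12 g; point at its centre. Starts in the sieve.
- ball3_center (a point): Blue ceramic scrubbing ball, 18 mm in diameter, 12 g; point at its centre. Starts in the sieve.
- head0_center (a point): Aluminium treatment head, stepped dome 40 mm in diameter at its foot, 34 mm high, 50 g; point half-way up. Starts standing in the sieve's lug half and stays in the sieve.
- head1_center (a point): White treatment head, stepped dome 40 mm in diameter at its foot, 34 mm high, 50 g; point half-way up. Starts standing in the sieve's lug half and stays in the sieve.
- lotion_center (a point): Blue lotion bottle, 54 mm in diameter, 165 mm tall; point 80 mm above its foot. Loose; leave it alone.
- jar_red_center (a point): Red jar, 64 mm in diameter, 70 mm tall; point half-way up. Loose; leave it alone.
- jar_green_center (a point): Green jar, 64 mm in diameter, 65 mm tall; point half-way up. Loose; leave it alone.
- jar_yellow_center (a point): Yellow jar, 64 mm in diameter, 75 mm tall; point half-way up. Loose; leave it alone.
Mind the look-alikes: they are no part of the job. What is shaped like the part that bears sieve_center but purple is not meant.

How it is judged:
By the outcome, as a careful person would: the job done as asked, in the order asked, and still so for the second after the job is handed in, with the robot touching nothing.
It also fails if it takes over 72 s, if anything falls off the work surface, if the arm or the gripper's body presses on something with over 40 N, if the wrist force passes 120 N, or if a joint passes its speed limit or range.

### The arm

A 7-joint arm with a two-finger parallel gripper is mounted at the origin on the work surface. World frame = base frame: x ahead of the robot, y to its left, z up, the work surface at z = 0. Lengths are in m, angles in rad, forces in N, time in s.
With the tool pointing down it reaches from about 0.4 to 0.875 m from the base axis. Payload 19.3 kg.
Tool frame: the origin (TCP) lies where the fingers leave the gripper's body, on its centre line; the fingertips stand bot.tip_reach ahead of it and the grasp point (between the pads) lies 54 mm ahead of it (bot.tip_reach is the distance from the TCP to the fingertips, in m); z points along the fingers, y is the line along which they close (so a half turn about z gives the same grasp; the last joint's range is limited). The gripper opens to 85 mm and grips with 20 to 120 N. Pads are 22 mm wide; open, the fingers measure 114 mm over their backs; the gripper's body (76 mm by 85 mm) begins 54 mm behind the grasp point. The pads swing forward as they close: fully open they stand 13 mm farther back than shut.
Start: joints at [-0.07, 0.521, -0.036, 1.599, 0.021, 1.021, -0.113], TCP at [0.625, -0, 0.304] pointing down, gripper open.
Joint ranges: [-2.91, 2.91], [-0.3, 2.13], [-1.5, 1.42], [0.17, 2.43], [-1.26, 4.41], [0.16, 1.93], [-2.52, 2.52]. Speed limits (rad/s): [1.89, 1.89, 2.39, 2.39, 3.01, 3.01, 3.01].

### API

Orientations are given as [roll, pitch, yaw] about the fixed x, y, z axes, in that order (R = Rz(yaw) Ry(pitch) Rx(roll)).
In Python, from workcell import bot gives the robot as it stands. The module is installed in compiled form; this text tells all that it offers.
- The arm moves only by the shell command python3 -m jog 'ROWS' [FORCE]. ROWS is JSON, a list that holds one entry, the list of rows, each a list of 7 numbers: the shift along the tool's x, y, z in mm, then the turn, a rotation vector about the tool's x, y, z in rad, then the opening, from 0 (shut) to 1 (fully open). In form: [[[tx, ty, tz, wx, wy, wz, fingers], ...]]. A call has 1 to 5 rows; each row shifts and turns the commanded pose from where the row before left it, along the tool's axes as they then stand; what a row does not reach is not made up. A row lasts 1/10 s, in which the tool goes at most 50 mm and 8.59 degrees, less where a joint would pass 70% of its speed; a pose out of reach is approached as far as the arm can. A call is refused whole if a number of a shift passes 50 or a number of a turn 0.15, either way. A call with a gripper value outside its range is refused whole. The fingers move at their own pace and stop on an object; FORCE is the grip in N (left out, the last holds). Time passes only in rows, so rows that do not move let the fingers close. It gives the time, the measured TCP pose, the force, the opening and the grip force at its end, in the units of the state.
- bot.observe(): the state, without advancing time (a new reading comes with each control period).
- bot.grab_frame(name): name is "scene" or "side" or "wrist"; returns a dict with "img" (480x640x3 uint8, red, green, blue), "intrinsics" (3x3 intrinsics, pixels), "R" (3x3) and "t" (3): a world point X has camera coordinates R X + t; the wrist camera has in their place "tool_from_camera" (4x4, takes a point from camera to tool coordinates, whose origin is the TCP and whose axes are the flange's). Camera axes: x right, y down, z forward; pixel columns grow to the right and rows downward; lengths in m; the calibration is good to about 2 mm. A picture is of the moment at which its call begins: read the wrist's pose just before it. There is no depth.
- bot.job_done(): hands the job in; it is judged then, once.
Trained networks look in a picture, given as the dict that the camera call returned (one of the last four; its "shot" number tells which), for a name from the list of things; names that differ only in an ending like _2 or _b are one class to them, and where a whole thing is asked for, a point or a joint stands for the part that bears it (a point fixed in the world has none). Each returns a list of dicts, best first, with "conf" (0 to 1); they miss things now and then, are a little off and sometimes report something else, mostly with a low value. They report only what shows in the picture. A call takes as long as a camera call. They do not tell look-alikes from the thing itself.
- bot.trace(query, picture): "region" (480x640 bool, what is visible of it).
- bot.spot_point(query, picture): "xyz" ([x, y, z] in m, in world coordinates, good to about 4 mm: a listed point, or the origin of a listed thing).
The state is a dict: "clock": time; "qpos": joint angles; "qd": joint speeds; "joint_efforts": joint torques, N m; "position": TCP position; "tool_rot": TCP orientation; "force": force on the tool from outside, world axes, zero at the start; "moment": the same for the moment, N m; "grip_width": finger opening in m; "finger_force": force on a finger pad.
Only numpy, scipy, OpenCV 4.12 (cv2) and the standard library are available. Lean on these libraries where they do the work, as an engineer would, in place of code of your own. Each camera call takes 0.05 s, during which the arm holds its last target. There are 200 camera calls.

## Working session

There is one attempt and no reset: what is moved stays moved. The work goes in short steps, Python scripts to look and compute and a shell command to move; the robot and the scene stay as the last step left them, time stands still between calls to the robot, and variables do not carry over. Pictures are saved under pics/ and viewed, at most 10 in all, crops included, and the job is handed in when it is done.

```bash
mkdir -p pics; ls; cat > h.py <<'E'
from workcell import bot
import numpy as np, cv2
E
python3 - <<'E'
from h import *
s=bot.observe(); print(s); print(bot.tip_reach)
for n in ["scene","side"]:
    p=bot.grab_frame(n); cv2.imwrite(f"pics/{n}0.png",p["img"][:,:,::-1])
    for q in ["sieve_center","sieve_handle","sieve_lug","dock","shelf_edge","tub","tub_mouth","pad","lotion_center","jar_red_center","jar_green_center","jar_yellow_center"]:
        print(n,q,[(np.round(d["xyz"],3).tolist(),round(d["conf"],2)) for d in bot.spot_point(q,p)[:3]])
E
```

```text
pics
{'clock': 0.0, 'qpos': array([-0.07022075,  0.52202734, -0.03635606,  1.59997204,  0.02121543,
        1.0211052 , -0.11282698]), 'qd': array([ 9.62364318e-04, -5.64100562e-04, -1.55055384e-03, -5.63163447e-04,
        4.19867796e-04, -8.98583397e-05, -1.10546122e-03]), 'joint_efforts': array([-4.24098413e-03, -9.27110124e+01,  1.97758444e+00, -3.69928443e+01,
        1.76317629e-02,  8.19846697e-03, -6.58496788e-05]), 'position': array([ 6.24757417e-01, -4.72036090e-06,  3.03329946e-01]), 'tool_rot': array([-3.14046903e+00,  7.87185231e-05,  1.57081245e+00]), 'force': array([0.26875888, 0.59239854, 0.01086288]), 'moment': array([-0.02705494,  0.0182722 , -0.00164276]), 'finger_force': 0.0, 'grip_width': 0.08531397329798728}
0.0726
scene sieve_center [([0.596, 0.015, 0.027], 0.88), ([0.69, -0.001, 0.044], 0.69), ([0.195, -0.274, 0.022], 0.68)]
scene sieve_handle [([0.166, -0.367, 0.035], 0.58), ([0.576, 0.042, 0.034], 0.25)]
scene sieve_lug [([0.221, -0.212, 0.036], 0.88), ([0.533, 0.024, 0.048], 0.83)]
scene dock [([0.597, 0.007, -0.002], 0.88)]
scene shelf_edge [([0.653, 0.002
[... 650 characters left out ...]
, 0.01, 0.032], 0.75), ([0.534, 0.027, 0.046], 0.7)]
side dock [([0.591, 0.007, 0.001], 0.74), ([0.382, 0.164, 0.031], 0.66)]
side shelf_edge [([0.651, 0.006, 0.107], 0.92), ([0.631, 0.002, 0.017], 0.72)]
side tub [([0.494, 0.314, 0.001], 0.9), ([0.543, -0.322, 0.005], 0.46), ([0.689, -0.002, 0.043], 0.33)]
side tub_mouth [([0.43, 0.33, 0.065], 0.63), ([0.564, -0.0, 0.03], 0.41)]
side pad [([0.546, -0.324, 0.003], 0.75), ([0.428, 0.328, 0.064], 0.74), ([0.579, 0.036, 0.035], 0.29)]
side lotion_center []
side jar_red_center [([0.384, 0.159, 0.031], 0.69), ([0.608, -0.005, 0.02], 0.49)]
side jar_green_center [([0.768, -0.215, 0.029], 0.51)]
side jar_yellow_center [([0.765, 0.208, 0.036], 0.6)]
```

View pics/scene0.png

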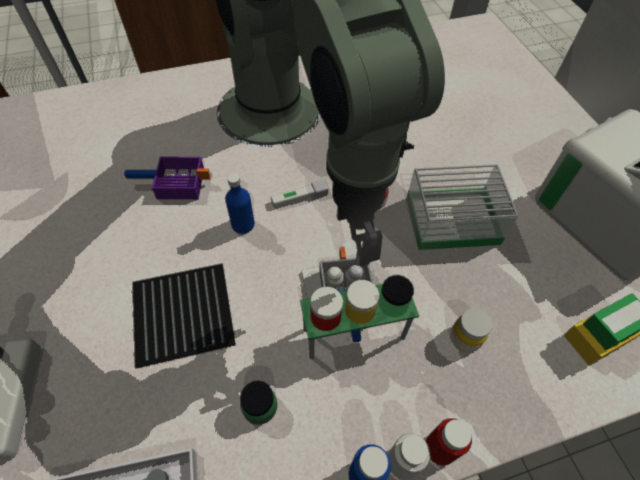

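View pics/side0.png

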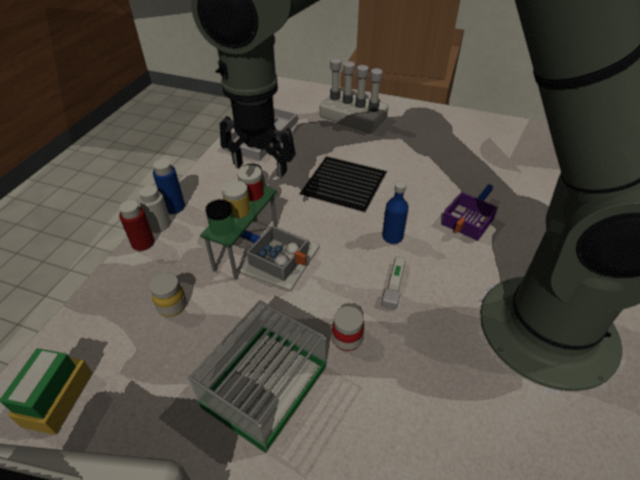

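The scene view shows the real sieve at about px (345,272), under the shelf. The purple decoy is at (180,178), the pad at (182,313), the tub at (460,210) and the lotion bottle at (240,205). I'll turn the tool, move back above the lug and look from close by.

```bash
python3 -m jog '[[[0,0,0,0,0,0.145,1],[0,0,0,0,0,0.145,1],[0,0,0,0,0,0.145,1],[0,0,0,0,0,0.145,1],[0,0,0,0,0,0.145,1]]]' >/dev/null
python3 -m jog '[[[0,0,0,0,0,0.145,1],[0,0,0,0,0,0.145,1],[0,0,0,0,0,0.145,1],[0,0,0,0,0,0.145,1],[0,0,0,0,0,0.145,1]]]' >/dev/null
python3 -m jog '[[[0,0,0,0,0,0.145,1],[-30,-3,0,0,0,0.145,1],[-40,-3,0,0,0,0,1],[-40,-3,0,0,0,0,1],[0,0,0,0,0,0,1]]]'
python3 -m jog '[[[0,0,0,0,0,0,1],[0,0,0,0,0,0,1]]]'
cat >> h.py <<'E'
from scipy.spatial.transform import Rotation as Rt
def pose():
    s=bot.observe(); return s["position"],Rt.from_euler("xyz",s["tool_rot"]).as_matrix(),s
def cam(n):
    """frame and world->cam R,t"""
    if n!="wrist":
        p=bot.grab_frame(n); return p,np.array(p["R"]),np.array(p["t"])
    P,R,_=pose(); p=bot.grab_frame(n); T=np.array(p["tool_from_camera"])
    Rw=R@T[:3,:3]; c=P+R@T[:3,3]; return p,Rw.T,-Rw.T@c
def px2z(p,R,t,uv,z):
    "pixel onto plane of height z"
    d=R.T@np.linalg.inv(p["intrinsics"])@np.array([uv[0],uv[1],1.]); c=-R.T@t
    return c+d*(z-c[2])/d[2]
def proj(p,R,t,X):
    c=R@np.array(X)+t; q=p["intrinsics"]@c; return q[:2]/q[2]
def spots(p,qs):
    for q in qs: print(q,[(np.round(d["xyz"],3).tolist(),round(d["conf"],2)) for d in bot.spot_point(q,p)[:3]])
E
python3 - <<'E'
from h import *
p,R,t=cam("wrist"); cv2.imwrite("pics/w1.png",p["img"][:,:,::-1]); print(p["tool_from_camera"],pose()[2]["qpos"])
spots(p,["sieve_center","sieve_handle","sieve_lug","dock","shelf_edge"])
for n in ["scene","side"]:
    p,R,t=cam(n); cv2.imwrite(f"pics/{n}1.png",p["img"][:,:,::-1])
    print(n); spots(p,["sieve_center","sieve_handle","sieve_lug","dock","shelf_edge","tub","tub_mouth","pad"])
E
```

```text
clock: 2.8
position: [0.5135, 0.0241, 0.3039]
tool_rot: [-3.141, 0.002, -0.168]
force: [1.1, 0.8, -0.3]
grip_width: 0.0851
finger_force: 0.0
clock: 3.0
position: [0.518, 0.023, 0.3041]
tool_rot: [-3.141, -0.001, -0.169]
force: [0.0, -0.2, -0.6]
grip_width: 0.0855
finger_force: 0.0
[[-6.18147940e-04 -9.57187771e-01 -2.89467077e-01  7.37667144e-02]
 [ 9.99999041e-01 -2.33022899e-04 -1.36492441e-03 -1.58233825e-04]
 [ 1.23903649e-03 -2.89467643e-01  9.57186998e-01 -6.96314239e-02]
 [ 0.00000000e+00  0.00000000e+00  0.00000000e+00  1.00000000e+00]] [-0.47345895  0.3772313   0.41213908  1.89480469 -0.18811901  0.90678715
 -1.71102201]
sieve_center [([0.596, 0.014, 0.033], 0.67)]
sieve_handle [([0.613, 0.017, 0.022], 0.52)]
sieve_lug [([0.531, 0.024, 0.048], 0.87)]
dock [([0.596, 0.007, 0.001], 0.72), ([0.646, 0.004, 0.108], 0.47)]
shelf_edge [([0.651, 0.006, 0.106], 0.84)]
scene
sieve_center [([0.197, -0.272, 0.021], 0.87), ([0.596, 0.012, 0.029], 0.79)]
sieve_handle [([0.694, 0.001, 0.044], 0.97), ([0.167, -0.366, 0.034], 0.78)]
sieve_lug [([0.534, 0.028, 0.046], 0.95), ([0.218, -0.215, 0.034], 0.81), ([0.606, -0.004, 0.024], 0.3)]
dock [([0.594, 0.007, -0.002], 0.73)]
shelf_edge [([0.653, 0.003, 0.107], 0.59)]
tub [([0.494, 0.312, -0.001], 0.83)]
tub_mouth [([0.426, 0.322, 0.063], 0.77)]
pad [([0.542, -0.317, -0.001], 0.62), ([0.496, 0.314, -0.003], 0.4)]
side
sieve_center [([0.196, -0.272, 0.02], 0.76), ([0.591, 0.012, 0.029], 0.64)]
sieve_handle [([0.693, -0.002, 0.041], 0.75), ([0.652, 0.004, 0.11], 0.6), ([0.168, -0.363, 0.035], 0.59)]
sieve_lug [([0.218, -0.213, 0.039], 0.95), ([0.535, 0.027, 0.046], 0.67)]
dock [([0.593, 0.008, -0.003], 0.79)]
shelf_edge [([0.651, 0.005, 0.11], 0.6)]
tub [([0.495, 0.31, 0.001], 0.71)]
tub_mouth [([0.43, 0.33, 0.065], 0.81)]
pad [([0.546, -0.318, 0.004], 0.89), ([0.649, 0.004, 0.11], 0.68), ([0.63, 0.002, 0.024], 0.54)]
```

View pics/w1.png

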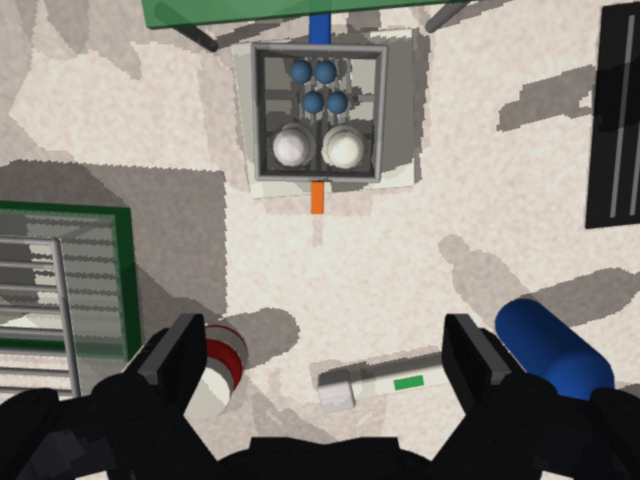

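The wrist view shows the basket's rim at cols 252–387 and rows 44–181, aligned with the tool. The lug is at (318,197), the heads at (292,147) and (344,147), and the balls in the far half. The dock is turned by about 0.08 rad relative to the sieve.

```bash
python3 - <<'E'
from h import *
p,R,t=cam("wrist"); P,_,s=pose(); yaw=s["tool_rot"][2]
def rel(uv,z):
    X=px2z(p,R,t,uv,z); d=X[:2]-P[:2]; c,sn=np.cos(yaw),np.sin(yaw)
    return np.round(X,4),np.round([d@[c,sn],d@[sn,-c]],4)
for n,uv,z in [("lug near",(318,214),.06),("lug far",(318,182),.06),("rimNL",(258,181),.05),("rimNR",(381,181),.05),("rimFL",(252,44),.05),("rimFR",(387,44),.05),("dockNL",(253,198),.01),("dockNR",(414,184),.01),("shelfL",(148,25),.11),("shelfR",(440,6),.11)]:
    print(n,*rel(uv,z))
E
```

```text
lug near [0.5218 0.0277 0.06  ] [ 0.0038 -0.0053]
lug far [0.5469 0.0233 0.06  ] [ 0.0292 -0.0051]
rimNL [0.5544 0.0709 0.05  ] [ 0.0286 -0.0534]
rimNR [ 0.5377 -0.0262  0.05  ] [0.0285 0.0452]
rimFL [0.6526 0.0537 0.05  ] [ 0.1283 -0.053 ]
rimFR [ 0.6359 -0.0433  0.05  ] [0.1282 0.0455]
dockNL [0.5356 0.0862 0.01  ] [ 0.0075 -0.0652]
dockNR [ 0.5236 -0.0597  0.01  ] [0.0202 0.0806]
shelfL [0.6612 0.1037 0.11  ] [ 0.1284 -0.1037]
shelfR [ 0.6421 -0.066   0.11  ] [0.1381 0.0668]
```

```bash
python3 - <<'E'
import cv2,numpy as np
a=cv2.imread("pics/scene1.png"); 
l=cv2.resize(a[250:380,110:250],None,fx=3.5,fy=3.5); r=cv2.resize(a[150:265,395:530],None,fx=3.5*.98,fy=3.5,); 
h=max(l.shape[0],r.shape[0]); f=lambda m:cv2.copyMakeBorder(m,0,h-m.shape[0],0,0,0); o=np.hstack([f(l),f(r)]); s=800/o.shape[1]; print(o.shape,s)
cv2.imwrite("pics/c1.png",cv2.resize(o,None,fx=s,fy=s))
E
```

```text
(455, 953, 3) 0.8394543546694648
```

View pics/c1.png

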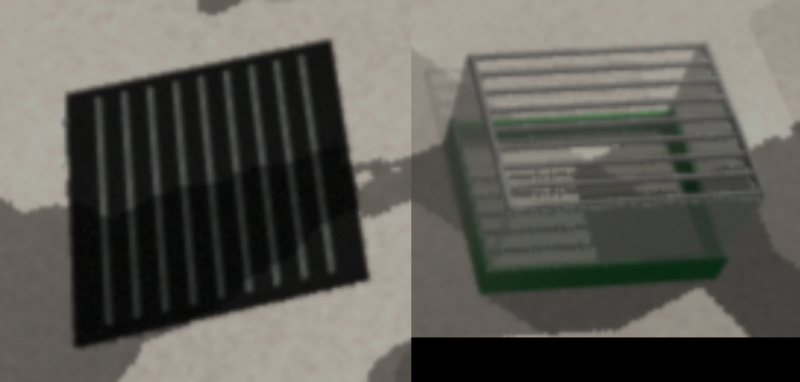

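The left crop shows the pad's corners at (67,94), (330,40), (368,278) and (77,347). The right crop shows the guard's top corners at (470,57), (705,45), (760,197) and (510,205).

```bash
python3 - <<'E'
from h import *
p,R,t=cam("scene")
f=3.5*.83945
pad=[px2z(p,R,t,(110+x/f,250+y/f),.004)[:2] for x,y in [(67,94),(330,40),(368,278),(77,347)]]
tub=[px2z(p,R,t,(395+(x-411.3)/2.879,150+y/2.938),.11)[:2] for x,y in [(470,57),(705,45),(760,197),(510,205)]]
for n,c in [("pad",pad),("tub",tub)]:
    c=np.array(c); print(n,np.round(c,3).tolist(),"center",c.mean(0).round(4),[round(float(np.degrees(np.arctan2(*(c[(i+1)%4]-c[i])[::-1]))),1) for i in range(4)],[round(float(np.hypot(*(c[(i+1)%4]-c[i]))),3) for i in range(4)])
E
# down over the lug (needs tool x +18, y -5, z +204)
python3 -m jog '[[[9,-3,40,0,0,0,1],[9,-2,40,0,0,0,1],[0,0,40,0,0,0,1],[0,0,30,0,0,0,1],[0,0,0,0,0,0,1]]]'
```

```text
pad [[0.445, -0.405], [0.455, -0.218], [0.643, -0.229], [0.633, -0.415]] center [ 0.5439 -0.3168] [86.7, -3.3, -93.1, 177.0] [0.188, 0.188, 0.187, 0.188]
tub [[0.409, 0.237], [0.451, 0.417], [0.59, 0.382], [0.544, 0.207]] center [0.4986 0.3108] [76.9, -14.3, -104.8, 167.5] [0.185, 0.143, 0.18, 0.138]
clock: 4.8
position: [0.5342, 0.0248, 0.1508]
tool_rot: [3.14, 0.005, -0.169]
force: [-0.4, 0.3, 0.7]
grip_width: 0.0853
finger_force: 0.0
```

```bash
python3 -m jog '[[[-2,0,20,0,0,0,1],[0,0,20,0,0,0,1],[0,0,10,0,0,0,1],[0,0,0,0,0,0,1],[0,0,0,0,0,0,1]]]'
python3 - <<'E'
from h import *
p,R,t=cam("wrist"); cv2.imwrite("pics/w2.png",p["img"][:,:,::-1])
E
```

```text
clock: 5.3
position: [0.5344, 0.0253, 0.1051]
tool_rot: [-3.141, -0.001, -0.169]
force: [-0.3, 0.4, -0.5]
grip_width: 0.0852
finger_force: 0.0
```

View pics/w2.png

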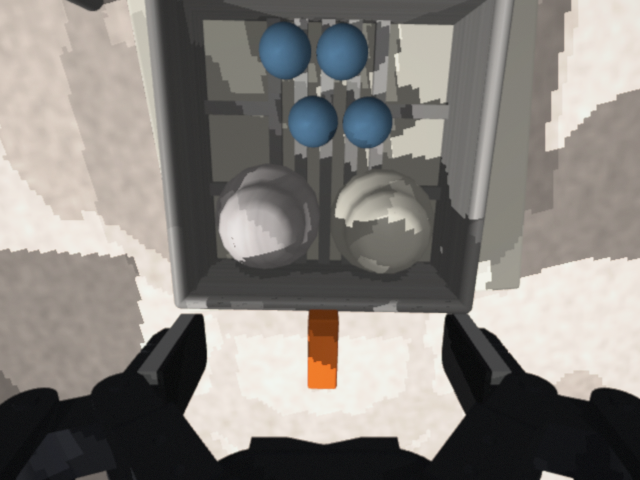

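The lug (cols 308–337) is centred between the fingers (205 and 443). The basket is square to the tool, with its near wall just ahead of the pads. Next: down 6 mm and grip.

```bash
python3 -m jog '[[[-1,0,6,0,0,0,1],[0,0,0,0,0,0,0.5],[0,0,0,0,0,0,0.3],[0,0,0,0,0,0,0.2],[0,0,0,0,0,0,0]]]' 60
python3 -m jog '[[[0,0,0,0,0,0,0],[0,0,0,0,0,0,0],[0,0,0,0,0,0,0],[0,0,0,0,0,0,0]]]' 100
```

```text
clock: 5.85
position: [0.5329, 0.0255, 0.098]
tool_rot: [-3.142, -0.0, -0.169]
force: [-0.1, -0.0, 0.5]
grip_width: 0.0284
finger_force: 0.0
clock: 6.25
position: [0.533, 0.0254, 0.0981]
tool_rot: [-3.142, -0.0, -0.17]
force: [-0.8, -0.6, 5.8]
grip_width: 0.0089
finger_force: 97.7
```

```bash
python3 -m jog '[[[-2,0,0,0,0,0,0],[-4,0,0,0,0,0,0],[-6,1,0,0,0,0,0],[-8,1,0,0,0,0,0],[-9,1,0,0,0,0,0]]]' 110
python3 -m jog '[[[-9,1,0,0,0,0,0],[-9,1,0,0,0,0,0],[-9,1,0,0,0,0,0],[-9,1,0,0,0,0,0],[-9,1,0,0,0,0,0]]]' 
python3 -m jog '[[[-8,1,0,0,0,0,0],[-7,0,0,0,0,0,0],[-5,0,0,0,0,0,0],[-3,0,0,0,0,0,0],[-1,0,0,0,0,0,0]]]' 
python3 - <<'E'
from h import *
p,R,t=cam("side"); cv2.imwrite("pics/s2.png",p["img"][:,:,::-1]); spots(p,["sieve_center","sieve_handle","sieve_lug"])
p,R,t=cam("scene"); spots(p,["sieve_center","sieve_handle","sieve_lug"])
E
```

```text
clock: 6.75
position: [0.5033, 0.0275, 0.098]
tool_rot: [-3.141, -0.001, -0.169]
force: [3.4, -0.8, 5.0]
grip_width: 0.0085
finger_force: 107.8
clock: 7.25
position: [0.4576, 0.0301, 0.0978]
tool_rot: [3.142, 0.0, -0.169]
force: [2.8, -0.1, 2.3]
grip_width: 0.0091
finger_force: 107.5
clock: 7.75
position: [0.4344, 0.0332, 0.0978]
tool_rot: [3.142, 0.0, -0.169]
force: [2.1, -1.0, 1.7]
grip_width: 0.0085
finger_force: 107.3
sieve_center [([0.194, -0.276, 0.02], 0.78), ([0.494, 0.021, 0.028], 0.68)]
sieve_handle [([0.595, 0.006, 0.043], 0.89), ([0.169, -0.364, 0.033], 0.77), ([0.497, 0.018, 0.029], 0.55)]
sieve_lug [([0.214, -0.212, 0.039], 0.97), ([0.438, 0.032, 0.045], 0.83)]
sieve_center [([0.196, -0.275, 0.023], 0.88), ([0.499, 0.019, 0.028], 0.87)]
sieve_handle [([0.166, -0.365, 0.036], 0.81), ([0.594, 0.008, 0.047], 0.8)]
sieve_lug [([0.22, -0.212, 0.031], 0.8), ([0.435, 0.036, 0.044], 0.56)]
```

View pics/s2.png

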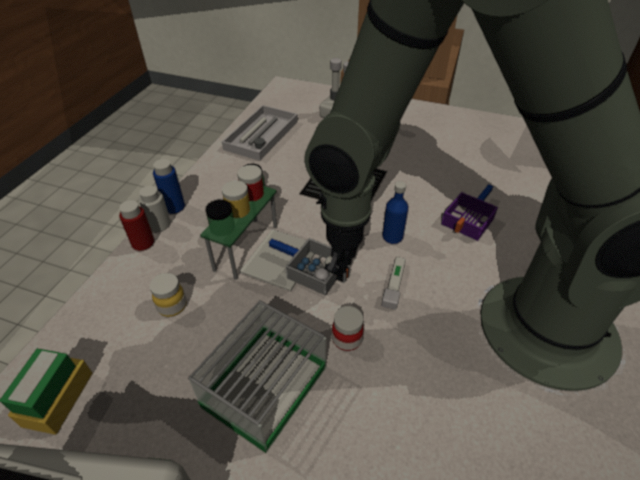

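The side view shows the sieve drawn clear of the shelf, with the basket at (315,262) and the handle tip at (272,243). Everything is still inside. Next I'll lift gently and use the wrist camera to check for sag.

```bash
cat >> h.py <<'E'
def sag(save=None):
    p=bot.grab_frame("wrist"); g=cv2.cvtColor(p["img"],cv2.COLOR_RGB2GRAY)
    if save: cv2.imwrite(save,g)
    return p,g
def flow(a,b,m=None):
    "median shift of features a->b in upper image"
    k=cv2.goodFeaturesToTrack(a,200,0.01,6,mask=m); n,s,_=cv2.calcOpticalFlowPyrLK(a,b,k,None,winSize=(31,31))
    d=(n-k)[s[:,0]==1].reshape(-1,2); return np.median(d,0).round(1),np.percentile(d,[20,80],axis=0).round(1).tolist(),len(d)
E
cat > chk.py <<'E'
from h import *; import os,sys
p,b=sag("ref.png" if not os.path.exists("ref.png") else None)
a=cv2.imread("ref.png",0)
m=np.zeros_like(a); m[10:265,210:450]=255
print("flow",*flow(a,b,m), "z", pose()[0].round(3), "q7",pose()[2]["qpos"].round(2)[-1])
hsv=cv2.cvtColor(p["img"],cv2.COLOR_RGB2HSV); bl=cv2.inRange(hsv,(95,80,40),(125,255,255)); bl[330:]=0
n,_,st,c=cv2.connectedComponentsWithStats(bl); print("blue",[(int(st[i,4]),c[i].round().tolist()) for i in range(1,n) if st[i,4]>300])
E
python3 chk.py
python3 -m jog '[[[0,0,-2,0,0,0,0],[0,0,-4,0,0,0,0],[0,0,-4,0,0,0,0],[0,0,-2,0,0,0,0],[0,0,0,0,0,0,0]]]' 
python3 chk.py
python3 -m jog '[[[0,0,-4,0,0,0,0],[0,0,-8,0,0,0,0],[0,0,-8,0,0,0,0],[0,0,-5,0,0,0,0],[0,0,0,0,0,0,0]]]' 
python3 chk.py
```

```text
flow [0. 0.] [[0.0, 0.0], [0.0, 0.0]] 200 z [0.434 0.033 0.098] q7 -1.57
blue [(2584, [279.0, 42.0]), (2551, [340.0, 43.0]), (2161, [310.0, 117.0]), (2177, [367.0, 117.0])]
clock: 8.7
position: [0.4349, 0.0332, 0.1103]
tool_rot: [-3.141, -0.001, -0.169]
force: [-0.3, -1.4, -2.7]
grip_width: 0.0086
finger_force: 107.4
flow [0.2 0.3] [[-0.3, -1.4], [6.2, 1.6]] 200 z [0.435 0.033 0.11 ] q7 -1.58
blue [(2557, [279.0, 43.0]), (2525, [340.0, 43.0]), (2140, [310.0, 117.0]), (2157, [367.0, 118.0])]
clock: 9.25
position: [0.4351, 0.0333, 0.1357]
tool_rot: [-3.141, -0.001, -0.169]
force: [0.4, -0.7, -3.1]
grip_width: 0.0087
finger_force: 107.4
flow [0.2 0.7] [[-1.0, -0.8], [2.7, 2.4]] 200 z [0.435 0.033 0.135] q7 -1.6
blue [(2526, [280.0, 43.0]), (2521, [340.0, 43.0]), (2125, [310.0, 117.0]), (2150, [367.0, 117.0])]
```

```bash
python3 -m jog '[[[0,0,-4,0,0,0,0],[0,0,-8,0,0,0,0],[0,0,-12,0,0,0,0],[0,0,-16,0,0,0,0],[0,0,-18,0,0,0,0]]]' >/dev/null
python3 -m jog '[[[0,0,-18,0,0,0,0],[0,0,-18,0,0,0,0],[0,0,-18,0,0,0,0],[0,0,-18,0,0,0,0],[0,0,-14,0,0,0,0]]]' >/dev/null
python3 -m jog '[[[4,4,-10,0,0,0,0],[8,8,-6,0,0,0,0],[12,12,-3,0,0,0,0],[14,14,0,0,0,0,0],[14,14,0,0,0,0,0]]]'
python3 -m jog '[[[12,14,0,0,0,-0.02,0],[9,10,0,0,0,-0.04,0],[6,6,0,0,0,-0.06,0],[3,3,0,0,0,-0.08,0],[0,0,0,0,0,-0.1,0]]]'
python3 chk.py
```

```text
clock: 10.8
position: [0.4779, -0.0283, 0.2978]
tool_rot: [3.141, 0.0, -0.169]
force: [0.4, 0.2, -2.1]
grip_width: 0.0082
finger_force: 107.5
clock: 11.3
position: [0.5026, -0.0653, 0.2974]
tool_rot: [3.141, 0.001, 0.133]
force: [-1.1, 0.3, -2.7]
grip_width: 0.0086
finger_force: 107.5
flow [-4.9  4.9] [[-20.0, -1.8], [1.4, 23.5]] 199 z [ 0.502 -0.065  0.297] q7 -1.24
blue [(2496, [279.0, 42.0]), (2436, [339.0, 46.0]), (2068, [310.0, 119.0]), (2090, [367.0, 121.0])]
```

```bash
python3 -m jog '[[[0,0,0,0,0,-0.04,0],[0,0,0,0,0,-0.08,0],[0,0,0,0,0,-0.1,0],[0,0,0,0,0,-0.1,0],[0,0,0,0,0,-0.1,0]]]'  >/dev/null
python3 -m jog '[[[0,0,0,0,0,-0.1,0],[0,0,0,0,0,-0.1,0],[0,0,0,0,0,-0.1,0],[0,0,0,0,0,-0.1,0],[0,0,0,0,0,-0.1,0]]]'  >/dev/null
python3 -m jog '[[[0,0,0,0,0,-0.1,0],[0,0,0,0,0,-0.1,0],[0,0,0,0,0,-0.1,0],[0,0,0,0,0,-0.1,0],[0,0,0,0,0,-0.1,0]]]' 
python3 -m jog '[[[0,0,0,0,0,-0.1,0],[0,0,0,0,0,-0.1,0],[0,0,0,0,0,-0.1,0],[0,0,0,0,0,-0.1,0],[0,0,0,0,0,-0.1,0]]]'  >/dev/null
python3 -m jog '[[[0,0,0,0,0,-0.1,0],[0,0,0,0,0,-0.1,0],[0,0,0,0,0,-0.1,0],[0,0,0,0,0,-0.1,0],[0,0,0,0,0,-0.1,0]]]'  >/dev/null
python3 -m jog '[[[0,0,0,0,0,-0.09,0],[0,0,0,0,0,-0.07,0],[0,0,0,0,0,-0.05,0],[0,0,0,0,0,-0.03,0],[0,0,0,0,0,-0.01,0]]]' 
python3 chk.py
```

```text
clock: 12.85
position: [0.5023, -0.0645, 0.2975]
tool_rot: [-3.141, 0.0, 1.552]
force: [0.7, -0.1, -2.3]
grip_width: 0.0081
finger_force: 107.5
clock: 14.35
position: [0.5023, -0.0642, 0.2977]
tool_rot: [-3.142, -0.0, 2.8]
force: [0.1, 0.3, -2.6]
grip_width: 0.0086
finger_force: 107.5
flow [-2.4  3.2] [[-21.5, -45.5], [23.6, 22.5]] 199 z [ 0.502 -0.064  0.298] q7 1.16
blue [(2494, [279.0, 39.0]), (2454, [340.0, 42.0]), (4873, [111.0, 78.0]), (2070, [310.0, 117.0]), (2102, [368.0, 117.0])]
```

```bash
python3 -m jog '[[[-4,-4.5,0,0,0,0,0],[-8,-9,0,0,0,0,0],[-11,-13,0,0,0,0,0],[-15,-18,0,0,0,0,0],[-19,-22,0,0,0,0,0]]]'  >/dev/null
python3 -m jog '[[[-19,-23,0,0,0,0,0],[-19,-23,0,0,0,0,0],[-19,-23,0,0,0,0,0],[-19,-22,0,0,0,0,0],[-18,-22,0,0,0,0,0]]]'  >/dev/null
python3 -m jog '[[[-15,-18,5,0,0,0,0],[-11,-13,10,0,0,0,0],[-7,-9,15,0,0,0,0],[-4,-5,20,0,0,0,0],[0,0,20,0,0,0,0]]]'
python3 -m jog '[[[0,0,20,0,0,0,0],[0,0,20,0,0,0,0],[0,0,16,0,0,0,0],[0,0,12,0,0,0,0],[0,0,6,0,0,0,0]]]'
python3 chk.py
python3 - <<'E'
from h import *
p,R,t=cam("scene"); cv2.imwrite("pics/sc3.png",p["img"][:,:,::-1]); spots(p,["sieve_center","sieve_handle","sieve_lug"])
p,R,t=cam("side"); spots(p,["sieve_center","sieve_handle","sieve_lug"])
E
```

```text
clock: 15.9
position: [0.6041, -0.3395, 0.2262]
tool_rot: [-3.141, -0.0, 2.799]
force: [0.0, -0.0, -3.8]
grip_width: 0.0084
finger_force: 107.5
clock: 16.4
position: [0.6041, -0.3381, 0.1526]
tool_rot: [3.141, -0.001, 2.801]
force: [-0.1, -0.9, -1.9]
grip_width: 0.0087
finger_force: 107.5
flow [23.4  3.5] [[-1.9, -30.9], [83.5, 55.2]] 191 z [ 0.604 -0.338  0.152] q7 1.58
blue [(2565, [280.0, 42.0]), (2553, [340.0, 43.0]), (2234, [368.0, 113.0]), (2242, [310.0, 114.0])]
sieve_center [([0.516, -0.3, 0.08], 0.66), ([0.531, -0.319, 0.079], 0.65), ([0.198, -0.275, 0.021], 0.6)]
sieve_handle [([0.452, -0.281, 0.097], 0.87)]
sieve_lug [([0.603, -0.336, 0.102], 0.78), ([0.222, -0.21, 0.035], 0.69)]
sieve_center [([0.194, -0.277, 0.021], 0.72), ([0.539, -0.318, 0.083], 0.69)]
sieve_handle [([0.171, -0.362, 0.034], 0.83), ([0.448, -0.283, 0.099], 0.7), ([0.534, -0.321, 0.077], 0.34)]
sieve_lug [([0.217, -0.213, 0.039], 0.9), ([0.604, -0.335, 0.103], 0.86), ([0.559, -0.354, 0.09], 0.27)]
```

```bash
python3 -m jog '[[[0,0,6,0,0,0,0],[0,0,12,0,0,0,0],[0,0,12,0,0,0,0],[0,0,10,0,0,0,0],[0,0,8,0,0,0,0]]]'
python3 -m jog '[[[0,0,5,0,0,0,0],[0,0,3,0,0,0,0],[0,0,2,0,0,0,0],[0,0,1,0,0,0,0],[0,0,0,0,0,0,0]]]'
python3 -m jog '[[[0,0,1,0,0,0,0],[0,0,0.5,0,0,0,0],[0,0,0,0,0,0,0]]]'
```

```text
clock: 17.35
position: [0.6041, -0.3379, 0.1043]
tool_rot: [3.141, -0.001, 2.801]
force: [-0.5, -0.6, -2.7]
grip_width: 0.0088
finger_force: 107.5
clock: 17.85
position: [0.6045, -0.3382, 0.0951]
tool_rot: [-3.142, 0.0, 2.801]
force: [-0.9, 0.9, -2.8]
grip_width: 0.0088
finger_force: 107.5
clock: 18.15
position: [0.6044, -0.3381, 0.0934]
tool_rot: [-3.142, 0.0, 2.801]
force: [-0.6, 0.6, -3.4]
grip_width: 0.0086
finger_force: 107.5
```

```bash
python3 -m jog '[[[0,0,1,0,0,0,0],[0,0,0,0,0,0,0]]]'
python3 -m jog '[[[0,0,0.7,0,0,0,0],[0,0,0,0,0,0,0]]]'
python3 -m jog '[[[0,0,0.5,0,0,0,0],[0,0,0,0,0,0,0]]]'
```

```text
clock: 18.35
position: [0.6044, -0.3381, 0.0923]
tool_rot: [-3.142, -0.0, 2.801]
force: [-0.5, 0.3, -1.8]
grip_width: 0.0087
finger_force: 107.7
clock: 18.55
position: [0.6045, -0.3382, 0.0922]
tool_rot: [-3.142, 0.0, 2.801]
force: [-2.4, 1.1, 3.8]
grip_width: 0.0088
finger_force: 109.4
clock: 18.75
position: [0.6046, -0.3382, 0.0921]
tool_rot: [-3.141, 0.0, 2.801]
force: [-3.8, 2.2, 11.4]
grip_width: 0.0086
finger_force: 110.2
```

```bash
python3 -m jog '[[[0,0,-1,0,0,0,0],[0,0,0,0,0,0,0.2],[0,0,0,0,0,0,0.35],[0,0,0,0,0,0,0.5],[0,0,0,0,0,0,0.6]]]' 40
python3 -m jog '[[[0,0,0,0,0,0,0.6],[0,0,-10,0,0,0,0.6],[0,0,-20,0,0,0,0.6],[0,0,-30,0,0,0,0.8],[0,0,-40,0,0,0,1]]]'
python3 -m jog '[[[10,0,-20,0,0,0,1],[36,0,0,0,0,0,1],[40,0,0,0,0,0,1],[40,0,0,0,0,0,1],[40,0,0,0,0,0,1]]]'
python3 -m jog '[[[0,0,0,0,0,0,1],[0,0,0,0,0,0,1]]]'
python3 - <<'E'
from h import *
p,R,t=cam("wrist"); cv2.imwrite("pics/w4.png",p["img"][:,:,::-1]); spots(p,["sieve_handle","sieve_center"])
p,R,t=cam("side"); spots(p,["sieve_center","sieve_handle","sieve_lug"])
E
```

```text
clock: 19.25
position: [0.6044, -0.3381, 0.0921]
tool_rot: [3.142, -0.0, 2.801]
force: [-0.3, -0.3, 0.8]
grip_width: 0.0509
finger_force: 0.0
clock: 19.75
position: [0.6038, -0.3378, 0.1927]
tool_rot: [3.141, -0.002, 2.801]
force: [-1.1, -0.5, 0.4]
grip_width: 0.0783
finger_force: 0.0
clock: 20.25
position: [0.4465, -0.2821, 0.213]
tool_rot: [-3.141, 0.001, 2.801]
force: [0.4, -0.2, -0.3]
grip_width: 0.0855
finger_force: 0.0
clock: 20.45
position: [0.448, -0.2828, 0.2133]
tool_rot: [-3.141, 0.002, 2.8]
force: [1.0, -0.5, 0.5]
grip_width: 0.0852
finger_force: 0.0
sieve_handle [([0.449, -0.283, 0.038], 0.88), ([0.532, -0.319, 0.014], 0.43)]
sieve_center [([0.543, -0.316, 0.025], 0.83)]
sieve_center [([0.54, -0.316, 0.024], 0.95), ([0.198, -0.276, 0.023], 0.7), ([0.529, -0.317, 0.015], 0.65)]
sieve_handle [([0.453, -0.282, 0.038], 0.75), ([0.169, -0.362, 0.03], 0.58), ([0.594, 0.009, -0.001], 0.18)]
sieve_lug [([0.218, -0.212, 0.038], 0.93), ([0.6, -0.34, 0.039], 0.57)]
```

View pics/w4.png

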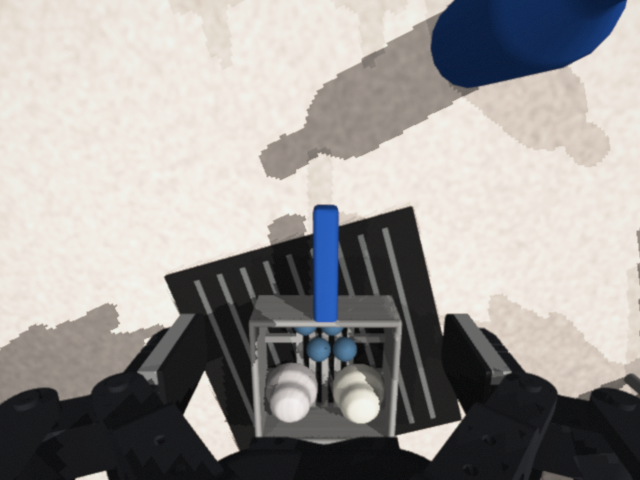

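The sieve stands on the pad with both heads and all four balls in it. The handle (col 326, rows 205–320) is centred under the gripper. Next: lower, grip and lift.

```bash
python3 -m jog '[[[3,0,30,0,0,0,1],[0,0,40,0,0,0,1],[0,0,30,0,0,0,1],[0,0,15,0,0,0,1],[0,0,7,0,0,0,1]]]' 60
python3 -m jog '[[[0,0,0,0,0,0,0.6],[0,0,0,0,0,0,0.4],[0,0,0,0,0,0,0.3],[0,0,0,0,0,0,0],[0,0,0,0,0,0,0]]]' 60
python3 -m jog '[[[0,0,0,0,0,0,0],[0,0,0,0,0,0,0],[0,0,0,0,0,0,0]]]' 115
rm ref.png; python3 chk.py
```

```text
clock: 21.3
position: [0.4448, -0.2813, 0.0885]
tool_rot: [3.141, -0.002, 2.801]
force: [0.0, 0.1, 0.3]
grip_width: 0.0852
finger_force: 0.0
clock: 21.8
position: [0.4453, -0.2818, 0.0907]
tool_rot: [-3.141, 0.001, 2.801]
force: [-0.1, 0.9, 5.8]
grip_width: 0.0149
finger_force: 59.3
clock: 22.1
position: [0.4452, -0.2817, 0.0907]
tool_rot: [-3.141, 0.001, 2.801]
force: [-1.3, 1.2, 8.2]
grip_width: 0.0141
finger_force: 112.1
flow [0. 0.] [[0.0, 0.0], [0.0, 0.0]] 78 z [ 0.445 -0.282  0.091] q7 1.56
blue [(7104, [584.0, 30.0]), (2231, [324.0, 307.0])]
```

```bash
python3 -m jog '[[[0,0,-2,0,0,0,0],[0,0,-4,0,0,0,0],[0,0,-6,0,0,0,0],[0,0,-4,0,0,0,0],[0,0,0,0,0,0,0]]]'
python3 chk.py
python3 - <<'E'
from h import *
p,R,t=cam("side"); spots(p,["sieve_center","sieve_handle","sieve_lug"])
E
python3 -m jog '[[[0,0,-4,0,0,0,0],[0,0,-8,0,0,0,0],[0,0,-12,0,0,0,0],[0,0,-16,0,0,0,0],[0,0,-20,0,0,0,0]]]' >/dev/null
python3 -m jog '[[[0,0,-20,0,0,0,0],[0,0,-20,0,0,0,0],[0,0,-20,0,0,0,0],[0,0,-20,0,0,0,0],[0,0,-20,0,0,0,0]]]' >/dev/null
python3 -m jog '[[[0,0,-16,0,0,0,0],[0,0,-12,0,0,0,0],[0,0,-8,0,0,0,0],[0,0,-5,0,0,0,0],[0,0,0,0,0,0,0]]]'
python3 chk.py
python3 - <<'E'
from h import *
p,R,t=cam("side"); cv2.imwrite("pics/s5.png",p["img"][:,:,::-1]); spots(p,["sieve_center","sieve_handle","sieve_lug"])
E
```

```text
clock: 22.65
position: [0.4453, -0.2818, 0.1069]
tool_rot: [-3.141, 0.001, 2.801]
force: [-0.7, -0.6, -3.4]
grip_width: 0.0141
finger_force: 112.3
flow [ 0.5 -6.1] [[-9.3, -15.4], [7.5, -1.1]] 78 z [ 0.445 -0.282  0.107] q7 1.56
blue [(8943, [572.0, 32.0]), (2249, [324.0, 307.0])]
sieve_center [([0.196, -0.276, 0.02], 0.97), ([0.542, -0.316, 0.036], 0.57)]
sieve_handle [([0.45, -0.282, 0.055], 0.98), ([0.169, -0.366, 0.034], 0.9)]
sieve_lug [([0.215, -0.211, 0.039], 0.67), ([0.602, -0.338, 0.054], 0.64)]
clock: 24.4
position: [0.4452, -0.2817, 0.3075]
tool_rot: [-3.142, 0.0, 2.801]
force: [0.9, -0.7, -2.9]
grip_width: 0.0142
finger_force: 112.3
flow [ 80.1 -71.2] [[34.2, -84.6], [106.9, -40.3]] 57 z [ 0.445 -0.282  0.307] q7 1.62
blue [(6868, [454.0, 55.0]), (2333, [324.0, 306.0])]
sieve_center [([0.195, -0.273, 0.019], 0.93), ([0.543, -0.319, 0.239], 0.74)]
sieve_handle [([0.167, -0.365, 0.037], 0.97), ([0.449, -0.283, 0.25], 0.88)]
sieve_lug [([0.6, -0.34, 0.253], 0.94), ([0.216, -0.211, 0.038], 0.9)]
```

```bash
python3 -m jog '[[[2.6,5.6,0,0,0,0,0],[5,11,0,0,0,0,0],[8,17,0,0,0,0,0],[10.5,22.5,0,0,0,0,0],[13,28,0,0,0,0,0]]]' >/dev/null
python3 -m jog '[[[16,34,0,0,0,0,0],[16,34,0,0,0,0,0],[16,34,0,0,0,0,0],[16,34,0,0,0,0,0],[16,34,0,0,0,0,0]]]' 
python3 -m jog '[[[16,34,0,0,0,0,0],[16,34,0,0,0,0,0],[15,33,0,0,0,0,0],[13,28,0,0,0,-0.01,0],[10.5,22,0,0,0,-0.02,0]]]' >/dev/null
python3 -m jog '[[[8,17,0,0,0,-0.03,0],[5,11,0,0,0,-0.025,0],[2.5,5.6,0,0,0,-0.015,0],[0,0,0,0,0,-0.007,0],[0,0,0,0,0,0,0]]]'
python3 chk.py
python3 - <<'E'
from h import *
p,R,t=cam("scene"); spots(p,["tub","tub_mouth","sieve_center","sieve_handle"])
P,M,s=pose(); y=s["tool_rot"][2]; print(s["qpos"].round(2))
for T in [(0.241,0.373),(0.381,0.340)]:
    d=np.array(T)-P[:2]; print("tool shift mm",1000*d@[np.cos(y),np.sin(y)],1000*d@[np.sin(y),-np.cos(y)])
E
```

```text
clock: 25.65
position: [0.4169, -0.0002, 0.3073]
tool_rot: [3.142, 0.0, 2.801]
force: [1.2, 0.3, -2.4]
grip_width: 0.014
finger_force: 112.4
clock: 26.65
position: [0.3966, 0.1993, 0.3071]
tool_rot: [-3.141, -0.0, 2.907]
force: [-0.1, -0.1, -3.1]
grip_width: 0.0143
finger_force: 112.4
flow [ 9.1 23.3] [[-23.0, -27.7], [39.2, 148.2]] 23 z [0.397 0.199 0.307] q7 0.59
blue [(2243, [324.0, 307.0])]
tub [([0.494, 0.314, -0.0], 0.79)]
tub_mouth [([0.422, 0.324, 0.062], 0.73)]
sieve_center [([0.498, 0.172, 0.239], 0.68), ([0.197, -0.272, 0.021], 0.6), ([0.403, 0.202, 0.255], 0.31)]
sieve_handle [([0.169, -0.364, 0.037], 0.95), ([0.404, 0.202, 0.255], 0.59)]
[-0.22  0.25 -0.45  2.03  0.14  0.89  0.59]
tool shift mm 191.56154724402256 132.28680440214083
tool shift mm 47.72553824758237 132.73682215287243
```

```bash
python3 -m jog '[[[4.5,3,0,0,0,0,0],[9,6,0,0,0,0,0],[13,9,0,0,0,0,0],[17,12,0,0,0,0,0],[22,15,0,0,0,0,0]]]' >/dev/null
python3 -m jog '[[[22,15,0,0,0,0,0],[22,15,0,0,0,0,0],[22,15,0,0,0,0,0],[21,14,0,0,0,0,0],[17,12,0,0,0,0,0]]]' >/dev/null
python3 -m jog '[[[13,9,0,0,0,0,0],[9,6,0,0,0,0,0],[4.5,3,0,0,0,0,0],[0,0,0,0,0,0,0],[0,0,0,0,0,0,0]]]'
python3 -m jog '[[[0,0,4,0,0,0,0],[0,0,8,0,0,0,0],[0,0,12,0,0,0,0],[0,0,14,0,0,0,0],[0,0,14,0,0,0,0]]]'
python3 - <<'E'
from h import *
P,M,s=pose(); y=s["tool_rot"][2]; print(s["qpos"].round(2))
for T in [(0.238,0.374),(0.381,0.340)]:
    d=np.array(T)-P[:2]; print("tool shift mm",1000*d@[np.cos(y),np.sin(y)],1000*d@[np.sin(y),-np.cos(y)])
E
```

```text
clock: 28.45
position: [0.2372, 0.3755, 0.3071]
tool_rot: [-3.141, 0.0, 2.907]
force: [1.2, 0.1, -2.3]
grip_width: 0.0141
finger_force: 112.4
clock: 28.95
position: [0.2368, 0.3756, 0.2538]
tool_rot: [-3.141, -0.0, 2.908]
force: [0.1, -0.1, -2.2]
grip_width: 0.0141
finger_force: 112.4
[-0.69  0.35 -0.56  2.09  0.26  0.77 -0.07]
tool shift mm -1.5097032125146355 -1.257831246528794
tool shift mm -148.4960664992046 -1.1629220625692205
```

```bash
python3 -m jog '[[[0,0,14,0,0,0,0],[0,0,14,0,0,0,0],[0,0,14,0,0,0,0],[0,0,14,0,0,0,0],[0,0,14,0,0,0,0]]]'
python3 -m jog '[[[0,0,14,0,0,0,0],[0,0,14,0,0,0,0],[0,0,12,0,0,0,0],[0,0,10,0,0,0,0],[0,0,6,0,0,0,0]]]'
python3 -m jog '[[[0,0,2,0,0,0,0],[0,0,0,0,0,0,0]]]'
python3 - <<'E'
from h import *
p,R,t=cam("side"); cv2.imwrite("pics/s6.png",p["img"][:,:,::-1]); spots(p,["sieve_center","sieve_handle","sieve_lug","tub","tub_mouth"])
cv2.imwrite("pics/s6c.png",cv2.resize(p["img"][220:460,150:470,::-1],None,fx=2.5,fy=2.5))
p,R,t=cam("scene"); spots(p,["sieve_center","sieve_handle","sieve_lug","tub","tub_mouth"]); cv2.imwrite("pics/sc6.png",p["img"][:,:,::-1])
E
```

```text
clock: 29.45
position: [0.2367, 0.3755, 0.1837]
tool_rot: [-3.141, -0.001, 2.908]
force: [1.1, 0.3, -3.0]
grip_width: 0.0143
finger_force: 112.4
clock: 29.95
position: [0.2366, 0.3757, 0.1282]
tool_rot: [-3.141, -0.0, 2.908]
force: [0.8, 1.2, -3.2]
grip_width: 0.0146
finger_force: 112.4
clock: 30.15
position: [0.2368, 0.376, 0.1272]
tool_rot: [-3.142, -0.0, 2.908]
force: [0.1, -0.6, -2.9]
grip_width: 0.014
finger_force: 112.4
sieve_center [([0.335, 0.351, 0.058], 0.77), ([0.328, 0.347, 0.052], 0.25)]
sieve_handle [([0.244, 0.376, 0.072], 0.82)]
sieve_lug [([0.399, 0.337, 0.076], 0.81), ([0.357, 0.316, 0.062], 0.69)]
tub [([0.336, 0.352, 0.056], 0.69), ([0.494, 0.312, -0.0], 0.61)]
tub_mouth [([0.428, 0.33, 0.062], 0.72), ([0.366, 0.372, 0.061], 0.32)]
sieve_center [([0.199, -0.271, 0.023], 0.84), ([0.4, 0.336, 0.076], 0.65), ([0.339, 0.35, 0.057], 0.63)]
sieve_handle [([0.243, 0.379, 0.077], 0.87)]
sieve_lug [([0.22, -0.21, 0.033], 0.73), ([0.4, 0.34, 0.074], 0.68)]
tub [([0.495, 0.313, -0.0], 0.97)]
tub_mouth [([0.425, 0.326, 0.063], 0.87), ([0.339, 0.35, 0.059], 0.36), ([0.761, 0.206, 0.036], 0.29)]
```

View pics/s6c.png

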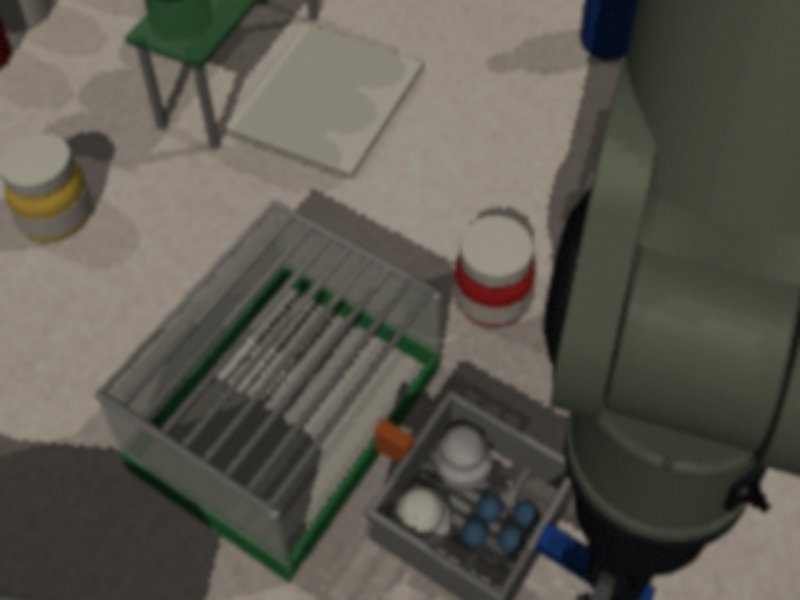

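The side crop shows the sieve level in front of the tub. The lug, at (395,440), is facing the opening between the low front wall and the wires, and all balls and heads are present. Going in.

```bash
python3 -m jog '[[[-4,0,0,0,0,0,0],[-8,-1,0,0,0,0,0],[-12,-1,0,0,0,0,0],[-14,0,0,0,0,0,0],[-14,0,0,0,0,0,0]]]'
python3 -m jog '[[[-14,0,0,0,0,0,0],[-14,0,0,0,0,0,0],[-14,0,0,0,0,0,0],[-14,0,0,0,0,0,0],[-12,0,0,0,0,0,0]]]'
python3 -m jog '[[[-10,0,0,0,0,0,0],[-8,0,0,0,0,0,0],[-6,0,0,0,0,0,0],[-4,0,0,0,0,0,0],[0,0,0,0,0,0,0]]]'
python3 - <<'E'
from h import *
p,R,t=cam("side"); spots(p,["sieve_center","sieve_handle","sieve_lug","tub","tub_mouth"])
p,R,t=cam("scene"); spots(p,["sieve_center","sieve_handle","sieve_lug"]); cv2.imwrite("pics/sc7c.png",cv2.resize(p["img"][140:270,380:540,::-1],None,fx=4.5,fy=4.5))
E
```

```text
clock: 31.25
position: [0.2884, 0.3612, 0.1272]
tool_rot: [-3.141, 0.0, 2.907]
force: [0.3, 0.6, -3.4]
grip_width: 0.0143
finger_force: 112.4
clock: 31.75
position: [0.3547, 0.3452, 0.1271]
tool_rot: [-3.141, 0.0, 2.906]
force: [-0.2, -0.4, -3.2]
grip_width: 0.0137
finger_force: 112.4
clock: 32.25
position: [0.3806, 0.3396, 0.1272]
tool_rot: [-3.142, -0.0, 2.907]
force: [0.2, -0.1, -2.3]
grip_width: 0.0142
finger_force: 112.4
sieve_center [([0.481, 0.313, 0.06], 0.83), ([0.196, -0.276, 0.021], 0.77)]
sieve_handle [([0.171, -0.364, 0.032], 0.88), ([0.387, 0.339, 0.071], 0.75)]
sieve_lug [([0.215, -0.214, 0.038], 0.96), ([0.543, 0.302, 0.075], 0.82)]
tub [([0.497, 0.311, -0.0], 0.69)]
tub_mouth [([0.428, 0.329, 0.064], 0.77)]
sieve_center [([0.48, 0.317, 0.058], 0.71), ([0.197, -0.272, 0.021], 0.6)]
sieve_handle [([0.39, 0.341, 0.076], 0.97)]
sieve_lug [([0.22, -0.211, 0.036], 0.78), ([0.544, 0.303, 0.074], 0.72), ([0.475, 0.328, 0.052], 0.51)]
```

View pics/sc7c.png

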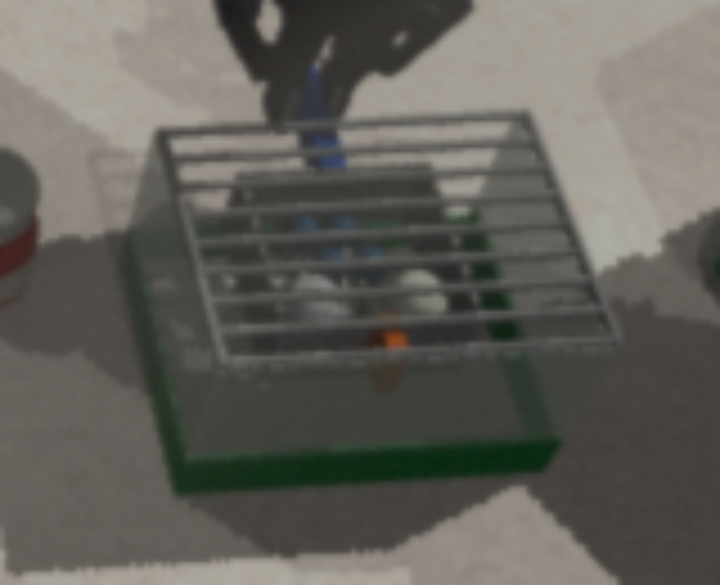

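The sieve sits centred in the tub under the wires, with the four balls at about (300–370, 225–260) in the crop. Next: start shaking and check the stroke and pose.

```bash
python3 -m jog '[[[0,-10,0,0,0,0,0],[0,-10,0,0,0,0,0],[0,0,0,0,0,0,0]]]' 120
python3 -m jog '[[[0,20,0,0,0,0,0],[0,20,0,0,0,0,0]]]'|head -2
python3 -m jog '[[[0,-20,0,0,0,0,0],[0,-20,0,0,0,0,0]]]'|head -2
python3 -m jog '[[[0,20,0,0,0,0,0],[0,20,0,0,0,0,0],[0,-20,0,0,0,0,0],[0,-20,0,0,0,0,0]]]'|head -2
python3 -m jog '[[[0,20,0,0,0,0,0],[0,20,0,0,0,0,0],[0,-20,0,0,0,0,0],[0,-20,0,0,0,0,0]]]'|head -2
python3 -m jog '[[[0,20,0,0,0,0,0],[0,20,0,0,0,0,0],[0,-20,0,0,0,0,0],[0,-20,0,0,0,0,0]]]'|head -2
python3 -m jog '[[[0,20,0,0,0,0,0],[0,20,0,0,0,0,0],[0,-20,0,0,0,0,0],[0,-20,0,0,0,0,0]]]'
python3 -m jog '[[[0,0,0,0,0,0,0],[0,0,0,0,0,0,0]]]'
python3 - <<'E'
from h import *
for n in ["scene","side"]:
    p,R,t=cam(n)
    spots(p,["sieve_center","sieve_handle","sieve_lug"])
    for q in ["ball0_center"]: print([(np.round(d["xyz"],3).tolist(),round(d["conf"],2)) for d in bot.spot_point(q,p)])
    cv2.imwrite(f"pics/{n}8.png",p["img"][:,:,::-1])
E
```

```text
clock: 33.05
position: [0.3754, 0.3182, 0.1271]
tool_rot: [-3.14, -0.0, 2.907]
force: [0.0, -0.1, -3.3]
grip_width: 0.0142
finger_force: 117.3
clock: 33.25
position: [0.3854, 0.3592, 0.1274]
clock: 33.45
position: [0.3754, 0.3204, 0.1271]
clock: 33.85
position: [0.3755, 0.3203, 0.1271]
clock: 34.25
position: [0.3754, 0.3204, 0.1271]
clock: 34.65
position: [0.3755, 0.3204, 0.1271]
clock: 35.05
position: [0.3754, 0.3204, 0.1271]
tool_rot: [3.141, -0.0, 2.909]
force: [0.1, -0.7, -2.5]
grip_width: 0.0136
finger_force: 118.2
clock: 35.25
position: [0.376, 0.3201, 0.1274]
tool_rot: [3.141, 0.0, 2.907]
force: [0.1, 0.3, -1.6]
grip_width: 0.0136
finger_force: 118.2
sieve_center [([0.478, 0.296, 0.056], 0.89), ([0.195, -0.273, 0.026], 0.75), ([0.651, 0.003, 0.109], 0.46)]
sieve_handle [([0.167, -0.364, 0.035], 0.83), ([0.378, 0.323, 0.075], 0.65)]
sieve_lug [([0.542, 0.284, 0.076], 0.95), ([0.218, -0.213, 0.034], 0.85)]
[]
sieve_center [([0.474, 0.294, 0.058], 0.94), ([0.197, -0.273, 0.02], 0.75), ([0.495, 0.313, 0.002], 0.48)]
sieve_handle [([0.383, 0.322, 0.075], 0.95), ([0.169, -0.364, 0.036], 0.92)]
sieve_lug [([0.539, 0.281, 0.076], 0.98), ([0.216, -0.214, 0.039], 0.69)]
[]
```

```bash
cat > blue.py <<'E'
from h import *
for n in ["scene","side"]:
    p,R,t=cam(n); hsv=cv2.cvtColor(p["img"],cv2.COLOR_RGB2HSV); b=cv2.inRange(hsv,(98,70,35),(125,255,255))
    o=np.array([proj(p,R,t,(x,y,z)) for x,y in [(.40,.23),(.45,.42),(.59,.39),(.54,.2)] for z in (0,.11)]).astype(np.int32)
    m=np.zeros_like(b); cv2.fillConvexPoly(m,cv2.convexHull(o),255); b&=m
    k,_,st,c=cv2.connectedComponentsWithStats(b); q=cv2.imwrite(f"pics/bl_{n}.png",p["img"][:,:,::-1])
    P=pose()[0]
    for i in range(1,k):
        if st[i,4]>=5: print(n,int(st[i,4]),c[i].round(1).tolist(),"tubfloor",px2z(p,R,t,c[i],.013)[:2].round(3),"sieve",px2z(p,R,t,c[i],.054)[:2].round(3))
E
python3 blue.py
python3 -m jog '[[[0,20,0,0,0,0,0],[0,20,0,0,0,0,0],[0,-20,0,0,0,0,0],[0,-20,0,0,0,0,0]]]' >/dev/null
python3 -m jog '[[[0,20,0,0,0,0,0],[0,20,0,0,0,0,0],[0,-20,0,0,0,0,0],[0,-20,0,0,0,0,0]]]' >/dev/null
python3 -m jog '[[[0,20,0,0,0,0,0],[0,20,0,0,0,0,0],[0,-20,0,0,0,0,0],[0,-20,0,0,0,0,0]]]' >/dev/null
python3 -m jog '[[[0,20,0,0,0,0,0],[0,20,0,0,0,0,0],[0,-20,0,0,0,0,0],[0,-20,0,0,0,0,0]]]' >/dev/null
python3 -m jog '[[[0,20,0,0,0,0,0],[0,20,0,0,0,0,0],[0,-20,0,0,0,0,0],[0,-20,0,0,0,0,0]]]' >/dev/null
python3 -m jog '[[[0,20,0,0,0,0,0],[0,20,0,0,0,0,0],[0,-20,0,0,0,0,0],[0,-20,0,0,0,0,0]]]' >/dev/null
python3 -m jog '[[[0,20,0,0,0,0,0],[0,20,0,0,0,0,0],[0,-20,0,0,0,0,0],[0,-20,0,0,0,0,0]]]' >/dev/null
python3 -m jog '[[[0,20,0,0,0,0,0],[0,20,0,0,0,0,0],[0,-20,0,0,0,0,0],[0,-20,0,0,0,0,0]]]' 
echo; python3 blue.py
```

```text
scene 8 [442.6, 171.6] tubfloor [0.36  0.352] sieve [0.391 0.327]
scene 12 [444.5, 176.0] tubfloor [0.375 0.35 ] sieve [0.405 0.325]
scene 15 [487.3, 213.1] tubfloor [0.507 0.395] sieve [0.531 0.367]
side 118 [300.2, 378.4] tubfloor [0.435 0.282] sieve [0.426 0.301]
side 8 [275.9, 407.1] tubfloor [0.456 0.348] sieve [0.445 0.364]
clock: 39.05
position: [0.3754, 0.3205, 0.127]
tool_rot: [3.141, -0.0, 2.909]
force: [0.8, -0.5, -2.1]
grip_width: 0.0144
finger_force: 118.2

scene 10 [443.0, 171.5] tubfloor [0.36  0.353] sieve [0.391 0.328]
scene 10 [444.5, 175.8] tubfloor [0.374 0.351] sieve [0.404 0.325]
scene 13 [487.2, 213.2] tubfloor [0.507 0.395] sieve [0.531 0.367]
side 117 [301.8, 376.5] tubfloor [0.434 0.277] sieve [0.425 0.297]
side 21 [276.7, 405.7] tubfloor [0.455 0.345] sieve [0.445 0.361]
```

```bash
python3 - <<'E'
import cv2,numpy as np
a=cv2.imread("pics/bl_scene.png")[140:270,395:535]; b=cv2.imread("pics/bl_side.png")[295:450,180:340]
f=lambda m:cv2.convertScaleAbs(cv2.resize(m,(400,int(400*m.shape[0]/m.shape[1])),interpolation=cv2.INTER_CUBIC),alpha=1.7)
a,b=f(a),f(b); h=max(len(a),len(b)); g=lambda m:cv2.copyMakeBorder(m,0,h-len(m),0,0,0)
cv2.imwrite("pics/comp.png",np.hstack([g(a),g(b)]))
E
```

```text
(no output)
```

View pics/comp.png

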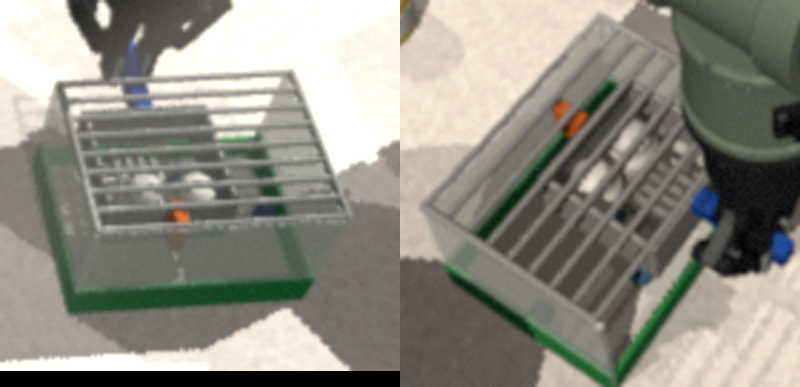

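Both views show only the two heads in the sieve. Blue balls show on the tub floor at (262,210) on the left, and at (640,275) and (540,310) on the right, with an unclear one at (622,215) by the sieve wall. I'll shake a little more, then draw out level and check the basket for blue.

```bash
python3 -m jog '[[[0,20,0,0,0,0,0],[0,20,0,0,0,0,0],[0,-20,0,0,0,0,0],[0,-20,0,0,0,0,0]]]' >/dev/null
python3 -m jog '[[[0,20,0,0,0,0,0],[0,20,0,0,0,0,0],[0,-20,0,0,0,0,0],[0,-20,0,0,0,0,0]]]' >/dev/null
python3 -m jog '[[[0,20,0,0,0,0,0],[0,20,0,0,0,0,0],[0,-20,0,0,0,0,0],[0,-20,0,0,0,0,0]]]' >/dev/null
python3 -m jog '[[[0,20,0,0,0,0,0],[0,20,0,0,0,0,0],[0,-20,0,0,0,0,0],[0,-20,0,0,0,0,0]]]' >/dev/null
python3 -m jog '[[[0,20,0,0,0,0,0],[0,20,0,0,0,0,0],[0,-20,0,0,0,0,0],[0,-20,0,0,0,0,0]]]' >/dev/null
python3 -m jog '[[[0,5,0,0,0,0,0],[0,8,0,0,0,0,0],[0,5,0,0,0,0,0],[0,2,0,0,0,0,0],[0,0,0,0,0,0,0]]]'
python3 blue.py
python3 - <<'E'
from h import *
p,R,t=cam("side")
for n,uv in [("a",(268.8,381)),("b",(276,405)),("c",(236,419))]: print(n,px2z(p,R,t,uv,.013).round(3),px2z(p,R,t,uv,.054).round(3), p["img"][int(uv[1])-1:int(uv[1])+2,int(uv[0])-1:int(uv[0])+2].mean((0,1)))
E
```

```text
clock: 41.65
position: [0.3803, 0.3404, 0.1271]
tool_rot: [3.141, -0.0, 2.908]
force: [-0.5, -0.1, -2.1]
grip_width: 0.014
finger_force: 118.3
scene 12 [451.6, 171.1] tubfloor [0.365 0.375] sieve [0.395 0.348]
scene 12 [453.5, 175.5] tubfloor [0.38  0.372] sieve [0.409 0.346]
scene 8 [488.5, 213.1] tubfloor [0.508 0.397] sieve [0.532 0.37 ]
side 114 [293.2, 387.5] tubfloor [0.441 0.303] sieve [0.431 0.322]
a [0.488 0.306 0.013] [0.476 0.325 0.054] [49.66666667 49.44444444 47.77777778]
b [0.457 0.344 0.013] [0.446 0.361 0.054] [45.22222222 43.66666667 41.44444444]
c [0.512 0.391 0.013] [0.499 0.405 0.054] [67.88888889 70.33333333 66.77777778]
```

```bash
python3 -m jog '[[[4,0,0,0,0,0,0],[8,0,0,0,0,0,0],[12,0,0,0,0,0,0],[15,0,0,0,0,0,0],[15,0,0,0,0,0,0]]]' >/dev/null
python3 -m jog '[[[15,0,0,0,0,0,0],[15,0,0,0,0,0,0],[15,0,0,0,0,0,0],[14,0,0,0,0,0,0],[12,0,0,0,0,0,0]]]' >/dev/null
python3 -m jog '[[[10,0,0,0,0,0,0],[8,0,0,0,0,0,0],[5,0,0,0,0,0,0],[2,0,0,0,0,0,0],[0,0,0,0,0,0,0]]]'
cat > blobs.py <<'E'
from h import *; import sys
P,M,s=pose()
def show(n,im,p,R,t):
    hsv=cv2.cvtColor(im,cv2.COLOR_RGB2HSV); b=cv2.inRange(hsv,(95,60,30),(125,255,255))
    k,_,st,c=cv2.connectedComponentsWithStats(b)
    for i in range(1,k):
        if st[i,4]>=5:
            A=px2z(p,R,t,c[i],.013)[:2]; B=px2z(p,R,t,c[i],.054)[:2]
            if np.hypot(*(A-[.42,.34]))<.25: print(n,int(st[i,4]),c[i].round(1).tolist(),"tubfloor",A.round(3),"sieve",B.round(3))
for n in ["scene","side"]:
    if len(sys.argv)>1: show(n+" before",cv2.imread({"scene":"pics/sc6.png","side":"pics/s6.png"}[n])[:,:,::-1].copy(),*cam(n))
    p,R,t=cam(n); show(n+" now",p["img"],p,R,t); cv2.imwrite(f"pics/out_{n}.png",p["img"][:,:,::-1])
    for q in ["ball0_center","head0_center","head1_center"]: print(q,[(np.round(d["xyz"],3).tolist(),round(d["conf"],2)) for d in bot.spot_point(q,p)])
    spots(p,["sieve_center","sieve_handle","sieve_lug"])
E
python3 blobs.py 1
```

```text
clock: 43.3
position: [0.2344, 0.3744, 0.1272]
tool_rot: [-3.142, 0.0, 2.908]
force: [0.1, -0.5, -2.1]
grip_width: 0.0143
finger_force: 118.3
scene before 124 [437.1, 122.1] tubfloor [0.194 0.418] sieve [0.233 0.389]
scene before 20 [442.1, 143.1] tubfloor [0.27  0.395] sieve [0.305 0.368]
scene before 28 [434.1, 144.0] tubfloor [0.267 0.374] sieve [0.302 0.347]
scene before 17 [440.1, 149.6] tubfloor [0.29 0.38] sieve [0.324 0.353]
scene before 10 [447.9, 149.2] tubfloor [0.294 0.4  ] sieve [0.328 0.372]
scene now 123 [436.1, 121.6] tubfloor [0.191 0.416] sieve [0.23  0.387]
scene now 16 [487.5, 213.1] tubfloor [0.508 0.395] sieve [0.531 0.368]
scene now 12 [451.0, 216.0] tubfloor [0.49 0.31] sieve [0.515 0.286]
ball0_center [([0.454, 0.312, 0.012], 0.4)]
head0_center [([0.346, 0.33, 0.065], 0.49), ([0.496, 0.309, -0.002], 0.48), ([0.366, -0.157, 0.081], 0.26)]
head1_center [([0.363, 0.366, 0.063], 0.61), ([0.767, -0.209, 0.034], 0.28)]
sieve_center [([0.197, -0.274, 0.022], 0.81), ([0.496, 0.313, 0.001], 0.63), ([0.337, 0.348, 0.057], 0.55)]
sieve_handle [([0.238, 0.378, 0.073], 0.
[... 472 characters left out ...]
w 20 [267.8, 381.0] tubfloor [0.49  0.306] sieve [0.478 0.325]
side now 44 [286.8, 390.9] tubfloor [0.449 0.313] sieve [0.439 0.331]
side now 42 [277.4, 404.0] tubfloor [0.455 0.341] sieve [0.445 0.358]
side now 235 [376.0, 438.2] tubfloor [0.274 0.341] sieve [0.273 0.357]
side now 60 [408.5, 458.8] tubfloor [0.215 0.355] sieve [0.217 0.371]
ball0_center [([0.455, 0.312, 0.013], 0.63), ([0.543, -0.325, -0.0], 0.48)]
head0_center [([0.352, 0.325, 0.061], 0.91)]
head1_center [([0.362, 0.366, 0.059], 0.96)]
sieve_center [([0.332, 0.346, 0.059], 0.6)]
sieve_handle [([0.24, 0.374, 0.071], 0.85), ([0.491, 0.302, 0.008], 0.69)]
sieve_lug [([0.395, 0.334, 0.076], 0.95), ([0.59, 0.005, 0.001], 0.19)]
```

All four balls are now on the tub floor, at (0.490,0.307), (0.449,0.313), (0.455,0.341) and (0.508,0.396). Both heads are in the sieve and no blue is left in the basket, so I'll carry it back to the pad.

```bash
python3 -m jog '[[[0,0,-4,0,0,0,0],[0,0,-8,0,0,0,0],[0,0,-12,0,0,0,0],[0,0,-16,0,0,0,0],[0,0,-20,0,0,0,0]]]' >/dev/null
python3 -m jog '[[[0,0,-20,0,0,0,0],[0,0,-20,0,0,0,0],[0,0,-20,0,0,0,0],[0,0,-20,0,0,0,0],[0,0,-16,0,0,0,0]]]' >/dev/null
python3 -m jog '[[[0,0,-12,0,0,0,0],[0,0,-8,0,0,0,0],[0,0,-4,0,0,0,0],[-4.5,-3,0,0,0,0,0],[-9,-6,0,0,0,0,0]]]'
python3 -m jog '[[[-13,-9,0,0,0,0,0],[-18,-12,0,0,0,0,0],[-22,-15,0,0,0,0,0],[-22,-15,0,0,0,0,0],[-22,-15,0,0,0,0,0]]]' >/dev/null
python3 -m jog '[[[-22,-15,0,0,0,0,0],[-22,-15,0,0,0,0,0],[-18,-12,0,0,0,0,0],[-13,-9,0,0,0,0,0],[-9,-6,0,0,0,0,0]]]'
python3 -m jog '[[[-4,-4,0,0,0,0,0],[-2,-7,0,0,0,0,0],[-4,-12,0,0,0,0,0],[-6,-18,0,0,0,0,0],[-8,-24,0,0,0,0,0]]]'
python3 - <<'E'
from h import *
P,M,s=pose(); y=s["tool_rot"][2]; print(s["qpos"].round(2))
d=np.array([.4423,-.2928])-P[:2]; print("tool shift mm",1000*d@[np.cos(y),np.sin(y)],1000*d@[np.sin(y),-np.cos(y)])
E
```

```text
clock: 45.6
position: [0.2454, 0.3622, 0.3067]
tool_rot: [-3.141, -0.001, 2.909]
force: [0.3, -0.1, -2.3]
grip_width: 0.0137
finger_force: 118.3
clock: 46.6
position: [0.3937, 0.1991, 0.3066]
tool_rot: [-3.141, -0.001, 2.906]
force: [0.7, -0.2, -1.9]
grip_width: 0.0136
finger_force: 118.3
clock: 47.1
position: [0.4008, 0.1322, 0.3071]
tool_rot: [3.141, -0.0, 2.91]
force: [0.3, -0.5, -2.2]
grip_width: 0.0143
finger_force: 118.3
[-0.08  0.22 -0.43  2.08  0.12  0.87  0.76]
tool shift mm -137.91630481948482 -404.1644566918944
```

```bash
python3 -m jog '[[[-9.5,-28,0,0,0,0,0],[-11,-32,0,0,0,0,0],[-11.6,-34,0,0,0,0,0],[-11.6,-34,0,0,0,0,0],[-11.6,-34,0,0,0,0,0]]]' >/dev/null
python3 -m jog '[[[-11.6,-34,0,0,0,0,0],[-11.6,-34,0,0,0,0,0],[-11.6,-34,0,0,0,0,0],[-11.6,-34,0,0,0,0,0],[-10,-30,0,0,0,0,0]]]' >/dev/null
python3 -m jog '[[[-8.5,-25,0,0,0,0,0],[-7,-20,0,0,0,0,0],[-5,-14,0,0,0,0,0],[-3,-9,5,0,0,0,0],[-2,-5,10,0,0,0,0]]]' >/dev/null
python3 -m jog '[[[-1,-2,15,0,0,0,0],[0,0,20,0,0,0,0],[0,0,20,0,0,0,0],[0,0,20,0,0,0,0],[0,0,20,0,0,0,0]]]'
python3 -m jog '[[[0,0,20,0,0,0,0],[0,0,16,0,0,0,0],[0,0,12,0,0,0,0],[0,0,8,0,0,0,0],[0,0,4,0,0,0,0]]]'
python3 - <<'E'
from h import *
for n in ["scene","side"]:
    p,R,t=cam(n); spots(p,["sieve_center","sieve_handle","sieve_lug","head0_center","head1_center"])
P,M,s=pose(); y=s["tool_rot"][2]; print(P,s["qpos"].round(2))
d=np.array([.4423,-.2928])-P[:2]; print("tool shift mm",1000*d@[np.cos(y),np.sin(y)],1000*d@[np.sin(y),-np.cos(y)])
E
```

```text
clock: 49.1
position: [0.4423, -0.2908, 0.1957]
tool_rot: [3.141, -0.001, 2.909]
force: [0.2, -0.0, -2.6]
grip_width: 0.0138
finger_force: 118.3
clock: 49.6
position: [0.4423, -0.2915, 0.1365]
tool_rot: [3.141, -0.001, 2.908]
force: [-0.0, 0.3, -2.0]
grip_width: 0.014
finger_force: 118.3
sieve_center [([0.543, -0.317, 0.068], 0.96), ([0.198, -0.272, 0.022], 0.82), ([0.513, 0.388, 0.014], 0.22)]
sieve_handle [([0.45, -0.289, 0.084], 0.7)]
sieve_lug [([0.604, -0.33, 0.085], 0.96), ([0.766, -0.213, 0.034], 0.73), ([0.216, -0.211, 0.033], 0.71)]
head0_center [([0.555, -0.338, 0.076], 0.85)]
head1_center [([0.514, 0.388, 0.013], 0.74), ([0.571, -0.299, 0.07], 0.54)]
sieve_center [([0.198, -0.275, 0.019], 0.85), ([0.541, -0.317, 0.069], 0.81), ([0.451, 0.314, 0.013], 0.4)]
sieve_handle [([0.17, -0.365, 0.034], 0.94), ([0.449, -0.294, 0.083], 0.88), ([0.597, 0.005, -0.002], 0.62)]
sieve_lug [([0.215, -0.215, 0.038], 0.91), ([0.606, -0.333, 0.087], 0.77)]
head0_center [([0.558, -0.342, 0.072], 0.42)]
head1_center [([0.569, -0.296, 0.073], 0.59)]
[ 0.44242741 -0.29191906  0.13734445] [ 0.56  0.62 -0.13  1.97  0.14  0.56  1.68]
tool shift mm -0.08019821729445396 -0.8864870052741008
```

Over the pad and level. Lower until contact (TCP about 0.091).

```bash
python3 -m jog '[[[0,0,6,0,0,0,0],[0,0,10,0,0,0,0],[0,0,10,0,0,0,0],[0,0,8,0,0,0,0],[0,0,5,0,0,0,0]]]'
python3 -m jog '[[[0,0,3,0,0,0,0],[0,0,2,0,0,0,0],[0,0,0,0,0,0,0]]]'
python3 -m jog '[[[0,0,1,0,0,0,0],[0,0,0.7,0,0,0,0],[0,0,0,0,0,0,0]]]'
python3 -m jog '[[[0,0,0.7,0,0,0,0],[0,0,0,0,0,0,0]]]'
```

```text
clock: 50.7
position: [0.4421, -0.2917, 0.0969]
tool_rot: [3.141, -0.001, 2.908]
force: [-0.1, 0.6, -1.9]
grip_width: 0.014
finger_force: 118.3
clock: 51.0
position: [0.4424, -0.2919, 0.0931]
tool_rot: [-3.142, -0.0, 2.908]
force: [-0.6, 0.2, -2.6]
grip_width: 0.0143
finger_force: 118.3
clock: 51.3
position: [0.4425, -0.2919, 0.0916]
tool_rot: [-3.142, 0.0, 2.908]
force: [-1.3, 0.1, -1.4]
grip_width: 0.0138
finger_force: 118.4
clock: 51.5
position: [0.4424, -0.292, 0.091]
tool_rot: [-3.141, 0.0, 2.908]
force: [-1.8, 0.4, 4.6]
grip_width: 0.0143
finger_force: 119.4
```

```bash
python3 -m jog '[[[0,0,-0.4,0,0,0,0.2],[0,0,0,0,0,0,0.35],[0,0,0,0,0,0,0.5],[0,0,0,0,0,0,0.7],[0,0,0,0,0,0,0.8]]]' 40
python3 -m jog '[[[0,0,0,0,0,0,0.9],[0,0,-10,0,0,0,0.9],[0,0,-20,0,0,0,1],[0,0,-35,0,0,0,1],[0,0,-45,0,0,0,1]]]'
python3 -m jog '[[[0,0,-45,0,0,0,1],[0,0,-30,0,0,0,1],[0,0,0,0,0,0,1],[0,0,0,0,0,0,1],[0,0,0,0,0,0,1]]]'
python3 - <<'E'
from h import *
for n in ["wrist","scene","side"]:
    p,R,t=cam(n); print(n); spots(p,["sieve_center","sieve_handle","sieve_lug","head0_center","head1_center","ball0_center","pad","lotion_center","jar_red_center","jar_green_center","jar_yellow_center"])
E
python3 blobs.py | grep now
```

```text
clock: 52.0
position: [0.4424, -0.2919, 0.0912]
tool_rot: [3.142, -0.0, 2.908]
force: [-0.6, 0.5, -0.0]
grip_width: 0.0681
finger_force: 0.0
clock: 52.5
position: [0.4417, -0.2914, 0.202]
tool_rot: [3.141, -0.002, 2.908]
force: [-0.3, -0.0, 0.4]
grip_width: 0.0852
finger_force: 0.0
clock: 53.0
position: [0.442, -0.2917, 0.2757]
tool_rot: [3.141, -0.001, 2.908]
force: [-1.1, 0.7, -0.4]
grip_width: 0.0853
finger_force: 0.0
wrist
sieve_center [([0.543, -0.313, 0.021], 0.75)]
sieve_handle [([0.446, -0.292, 0.04], 0.87)]
sieve_lug [([0.604, -0.335, 0.042], 0.56)]
head0_center [([0.557, -0.34, 0.025], 0.79)]
head1_center [([0.569, -0.299, 0.024], 0.61)]
ball0_center []
pad [([0.544, -0.317, 0.0], 0.58)]
lotion_center [([0.363, -0.157, 0.077], 0.92), ([0.606, -0.336, 0.043], 0.62)]
jar_red_center []
jar_green_center [([0.545, -0.316, 0.007], 0.31)]
jar_yellow_center []
scene
sieve_center [([0.543, -0.316, 0.025], 0.74), ([0.569, -0.297, 0.026], 0.67), ([0.197, -0.274, 0.02], 0.62)]
sieve_handle [([0.45, -0.29, 0.042], 0.79)]
sieve_lug [([0.22, -0.212, 0.036], 0.91), ([0.604, -0.331, 0.039],
[... 960 characters left out ...]
.43, 0.33, 0.064], 0.62), ([0.453, 0.312, 0.008], 0.51)]
pad [([0.545, -0.321, 0.001], 0.79)]
lotion_center [([0.363, -0.156, 0.081], 0.58), ([0.448, -0.292, 0.034], 0.41)]
jar_red_center [([0.382, 0.162, 0.029], 0.75), ([0.542, -0.321, 0.002], 0.17)]
jar_green_center [([0.77, -0.213, 0.031], 0.63)]
jar_yellow_center [([0.761, 0.205, 0.035], 0.92)]
scene now 18 [487.2, 213.1] tubfloor [0.507 0.394] sieve [0.531 0.367]
scene now 12 [451.0, 216.0] tubfloor [0.49 0.31] sieve [0.515 0.286]
side now 19 [267.7, 380.9] tubfloor [0.49  0.306] sieve [0.478 0.325]
side now 44 [286.8, 390.9] tubfloor [0.449 0.313] sieve [0.439 0.331]
side now 41 [277.3, 404.1] tubfloor [0.455 0.342] sieve [0.445 0.358]
```

```bash
python3 -c "
from workcell import bot
print(bot.job_done())"
```

```text
the job is handed in; nothing more can be done
None
```

The job is handed in: the sieve is back on the pad and released with both heads in it, and all four balls are on the tub floor. The bottle and jars have not moved. It took about 53 s of the 72 s allowed.

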